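# Swing a test coil's swivel plate to its stop and bolt it

## Robot

A 6-joint arm with a two-finger parallel gripper is mounted at the origin on a cart in front of the work surface, level with it; the furniture and walls round the work are solid. World frame = base frame: x ahead of the robot, y to its left, z up, the work surface at z = 0. Lengths are in m, angles in degrees, forces in N, time in s.
With the tool pointing down it reaches from about 0.4 to 0.825 m from the base axis. Payload 7 kg.
Tool frame: the origin (TCP) lies at the very end of the fingers, on their centre line; the grasp point (between the pads) lies 19 mm behind it; x points along the fingers, y is the direction in which the jaws open and shut, and the axes are right-handed (so a half turn about x gives the same grasp; the last joint's range is limited). The gripper opens to 88 mm and grips with 3 to 60 N. Pads are 19 mm wide; open, the fingers measure 130 mm over their backs; the gripper's body (78 mm by 193 mm) begins 47 mm behind the grasp point.
Start: joints at [-56.201, 20.546, 0.682, 0, -70.136, -16.507], TCP at [0.201, -0.644, 0.206] pointing down, gripper open.
Joint ranges: [-176.03, 176.03], [-82.01, 121.73], [-58.28, 71.71], [-173.87, 95.51], [-174.79, -0.11], [-173.66, 173.66]. Speed limits (degrees/s): [136.94, 136.94, 172.46, 180, 180, 180].

## Interface

Orientations are given as [roll, pitch, yaw] about the fixed x, y, z axes, in that order (R = Rz(yaw) Ry(pitch) Rx(roll)).
In Python, from plant import * gives the robot as it stands. The module is installed in compiled form; this text tells all that it offers.
- The arm moves only by the shell command python3 -m creep 'ROWS' [FORCE]. ROWS is a JSON object of lists of equal length, an entry for each row: "jaw": the closure, from -1 (fully open) to 1 (shut); "translation": the shift along the tool's x, y, z in m, a list of three; "roll": the turn about the tool's x in rad. A call has exactly 10 rows; each row shifts and turns the commanded pose from where the row before left it, along the tool's axes as they then stand; what a row does not reach is not made up. A row lasts 1/10 s, in which the tool goes at most 50 mm and 8.59 degrees, less where a joint would pass 70% of its speed; a pose out of reach is approached as far as the arm can. A call with a gripper value outside its range is refused whole. The fingers move at their own pace and stop on an object; FORCE is the grip in N (left out, the last holds). Time passes only in rows, so rows that do not move let the fingers close, or fill a call up. It gives the time, the measured TCP pose, the force and the opening at its end, in the units of the state.
- get_state(): the state, without advancing time (a new reading comes with each control period).
- capture(name): name is "scene" or "top" or "wrist"; returns a dict with "image" (384x512x3 uint8, red, green, blue), "fovy" (degrees; the focal length in pixels is half the picture's height over the tangent of half this angle, whatever the lens; pixels are square), "cx", "cy" (the principal point, pixels), "pose" (4x4, takes a point from camera to world coordinates); the wrist camera has in their place "tool_from_camera" (4x4, takes a point from camera to tool coordinates, whose origin is the TCP and whose axes are the tool frame's). Camera axes: x right, y up, looking along -z (the intrinsics and any distortion apply to the point x, -y, -z); pixel columns grow to the right and rows downward; lengths in m; the calibration is good to about 2 mm. A picture is of the moment at which its call begins: read the wrist's pose just before it. There is no depth.
- close_job(): hands the job in, once; it reports no verdict.
The state is a dict: "time_s": time; "joints": joint angles; "qd": joint speeds; "joint_torque": joint torques, N m; "tcp_pos": TCP position; "eef_rot": TCP orientation; "contact_force": force on the tool from outside, world axes, zero at the start; "moment": the same for the moment, N m; "gripper_width": finger opening in m.
Only numpy, scipy, OpenCV 4.12 (cv2) and the standard library are available. Lean on these libraries where they do the work, as an engineer would, in place of code of your own. Each camera call takes 0.05 s, during which the arm holds its last target.

## Task

Set the test coil to its bearing: draw back the sliding bolt on the stop carriage, then push the swivel plate by its free end, round its pivot pin, until its edge rests on the stop button, and slide the bolt fully home behind the plate so that it cannot swing back. Bring the plate up to the stop gently, do not touch the coil, and leave the other things on the table where they lie.

Things in the scene. Friction and masses are not known exactly. Their poses are not given: they have to be found in the camera images.
- base: fixed dark metal board lying on the table, 263 x 327 x 10 mm (top at z = 10 mm), with an engraved arc of degree marks. Origin on the table under the axis of the pivot pin, z up; the board spans x -178..85 and y -265..62 mm in its own axes.
- pivot_pin (a point): top of the steel pivot pin, a shoulder screw 10 mm in diameter with a head 20 mm wide whose top is at z = 32 mm; the plate turns on it and cannot be lifted off
- plate: aluminium swivel plate 170 x 75 x 14 mm, 0.3-0.6 kg, flat on the board (top at z = 24 mm), held by friction only (pushing takes 2-8 N). Origin: axis of its pivot hole, underside; x along its long edges to the free end. Spans x -20..150, y -55..20 mm. Edge y = 20 must meet the stop; push on edge y = -55, behind which the bolt goes. At first it lies 42 to 75 deg clockwise (from above) of the stop.
- push_corner (a point): the trailing corner of the plate's free end (plate frame x 150, y -55 mm), half-way up its thickness; pushed here the plate swings counter-clockwise (from above), its free end going away from the robot, to the stop
- coil: coil with black flanges, 24 mm long and 31 mm across, lying fixed in a cradle on the plate, centred at plate x 75, y -17 mm, its top 58 mm above the table; not to be touched
- carriage: fixed aluminium stop carriage, clamped on the board at a heading that varies. Origin on the pivot axis at table height; x points outward along the heading that the plate must take (plate x parallel to carriage x when home). Its foot lies beyond the plate's sweep, x 163..235, y -82..26 mm, 16 mm high, screws to z = 23; two brass straps guide the bolt at x 170 and 227, y -62, 31 mm high.
- stop_button (a point): face of the stop: a steel stud 12 mm across at carriage x 136, y 20 mm, z = 18 mm over the table, facing carriage -y, in front of a jaw 26 mm high (x 119..153, y 25..50 mm)
- bolt (a joint): sliding bolt, 10 mm square with tapered nose, along carriage x at y -62 mm, z = 21 mm: 0 = fully home (nose at x 131), 0.028 = fully drawn outward (+x); starts at 0 to 0.006. Friction 1.5 N, no spring. Clears the plate's path when drawn over 0.022; short of the stop the plate blocks it or is barred by it. Home behind the plate it leaves 2 mm of play.
- bolt_knob (a point): middle of the black upright knob on the bolt, 14 mm in diameter, from z = 37 to 60 mm over the table, at carriage x 186 mm plus the joint value, y -62 mm; push it sideways or pinch it
- pencil: green pencil, 117 mm long, lying on the table beside the near edge of the board; bystander
- hex_key: black hex key, 80 mm long, lying on the table to the right of the board; bystander
- eraser: eraser, 42 x 20 x 12 mm, on the table to the left of the board; bystander
There are look-alikes about, which are no part of the job. Of the things that look like the plate, the smaller one is meant.

How it is judged:
By the outcome, as a careful person would: the job done as asked, in the order asked, and still so for the second after the job is handed in, with the robot touching nothing.
It also fails if it takes over 58 s, if anything falls off the work surface, if the arm or the gripper's body presses on something with over 40 N, if the wrist force passes 120 N, or if a joint passes its speed limit or range.

## Working session

There is one attempt and no reset: what is moved stays moved. The work goes in short steps, Python scripts to look and compute and a shell command to move; the robot and the scene stay as the last step left them, time stands still between calls to the robot, and variables do not carry over. Pictures are saved under pics/ and viewed, and the job is handed in when it is done.

```bash
mkdir -p pics; ls; cat > h.py <<'E'
from plant import *
import numpy as np, cv2
def snap(n,f):
    c=capture(n); cv2.imwrite('pics/'+f,cv2.cvtColor(c['image'],cv2.COLOR_RGB2BGR)); return c
E
python3 - <<'E'
from h import *
import pickle
d={}
for n in('scene','top','wrist'):
    s=get_state(); c=snap(n,n+'0.png'); c['state']=s; d[n]=c
    print(n,{k:(np.round(v,4).tolist() if not isinstance(v,(dict,)) else '') for k,v in c.items() if k not in('image','state')})
pickle.dump(d,open('d0.pkl','wb'))
print(get_state())
E
```

```text
pics
scene {'fovy': 46.7159, 'cx': 257.3093, 'cy': 193.1012, 'pose': [[-0.7815, 0.2767, -0.5591, -0.0169], [-0.6237, -0.3238, 0.7115, 0.7423], [0.0158, 0.9048, 0.4256, 0.4689], [0.0, 0.0, 0.0, 1.0]]}
top {'fovy': 42.6065, 'cx': 261.0995, 'cy': 193.3987, 'pose': [[-0.0133, 0.996, -0.0889, 0.4214], [-0.9999, -0.0129, 0.0048, 0.0577], [0.0036, 0.089, 0.996, 1.0585], [0.0, 0.0, 0.0, 1.0]]}
wrist {'fovy': 61.3072, 'cx': 256.2053, 'cy': 195.8309, 'tool_from_camera': [[-0.0005, 0.298, -0.9546, -0.1788], [1.0, 0.0005, -0.0004, -0.0002], [0.0003, -0.9546, -0.298, -0.0807], [0.0, 0.0, 0.0, 1.0]]}
{'time_s': 0.15, 'joints': array([-5.62007322e+01,  2.05806089e+01,  6.46505984e-01, -1.66061678e-02,
       -7.01353544e+01, -1.65057716e+01]), 'qd': array([ 0.00484268, -0.0164836 ,  0.12439443,  0.12640022, -0.05141256,
       -0.03228456]), 'joint_torque': array([-1.74094443e-03, -5.83274138e+01,  2.93290007e+01,  7.00123966e+00,
        8.77497514e-03, -9.08354036e-05]), 'tcp_pos': array([ 0.20051049, -0.64411917,  0.20515268]), 'eef_rot': array([ 93.83860753,  89.92880922, 111.12645154]), 'contact_force': array([-0.29898627, -0.13113524,  0.31740168]), 'moment': array([-0.03971021,  0.01281955, -0.01721067]), 'gripper_width': 0.08761404068068929}
```

View pics/scene0.png

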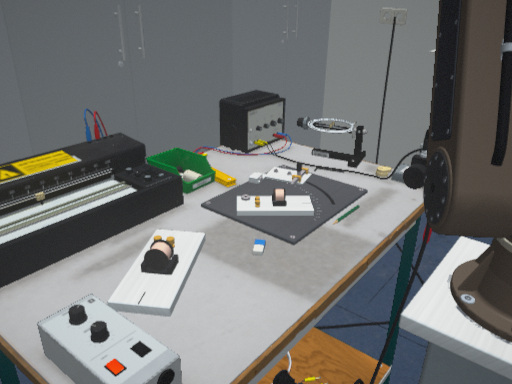

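View pics/top0.png

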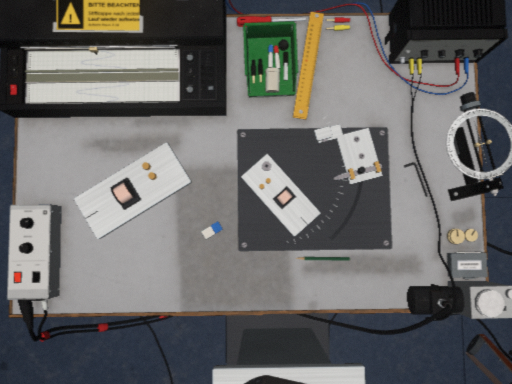

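View pics/wrist0.png

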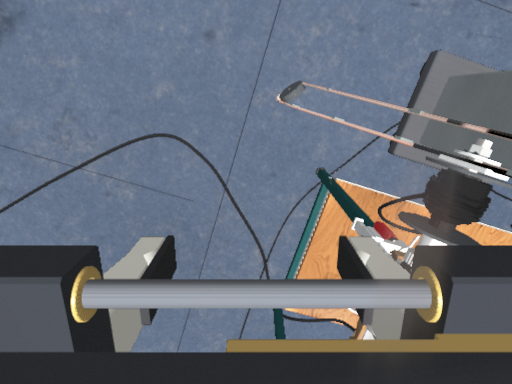

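The top view shows the board at (237–390, 128–250), the plate on it with its coil at (284,196), and the carriage at (360,155). The larger look-alike is at the left (130,190). I'll zoom in.

```bash
cat >> h.py <<'E'
def ray(c,u,v,z):
    H=c['image'].shape[0]; f=H/2/np.tan(np.radians(c['fovy']/2))
    T=c['pose']; d=T[:3,:3]@np.array([(u-c['cx'])/f,-(v-c['cy'])/f,-1]); o=T[:3,3]
    return o+d*(z-o[2])/d[2]
def proj(c,p,T=None):
    H=c['image'].shape[0]; f=H/2/np.tan(np.radians(c['fovy']/2)); T=c['pose'] if T is None else T
    q=T[:3,:3].T@(np.array(p)-T[:3,3]); return np.array([c['cx']+f*q[0]/-q[2],c['cy']-f*q[1]/-q[2]])
E
python3 - <<'E'
import cv2
a=cv2.imread('pics/top0.png')[120:260,230:400]
cv2.imwrite('pics/topz.png',cv2.resize(a,None,fx=4.2,fy=4.2,interpolation=cv2.INTER_CUBIC))
a=cv2.imread('pics/scene0.png')[155:250,195:375]
cv2.imwrite('pics/scz.png',cv2.resize(a,None,fx=4.4,fy=4.4,interpolation=cv2.INTER_CUBIC))
E
```

```text
(no output)
```

View pics/topz.png

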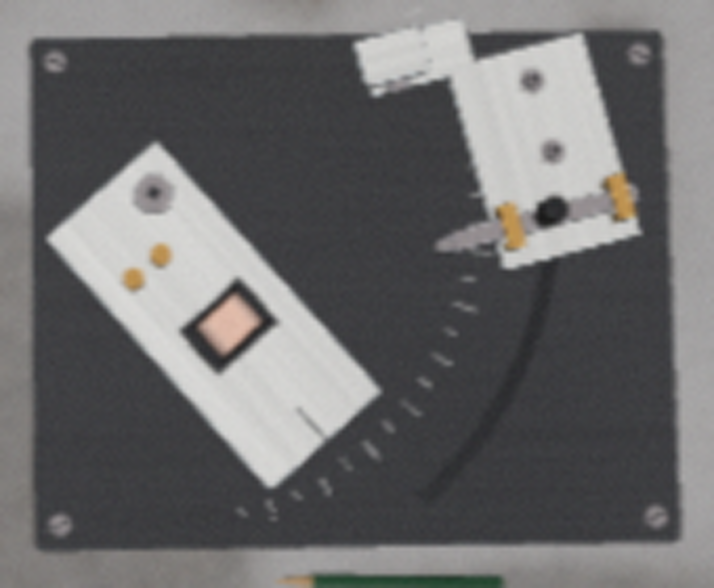

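View pics/scz.png

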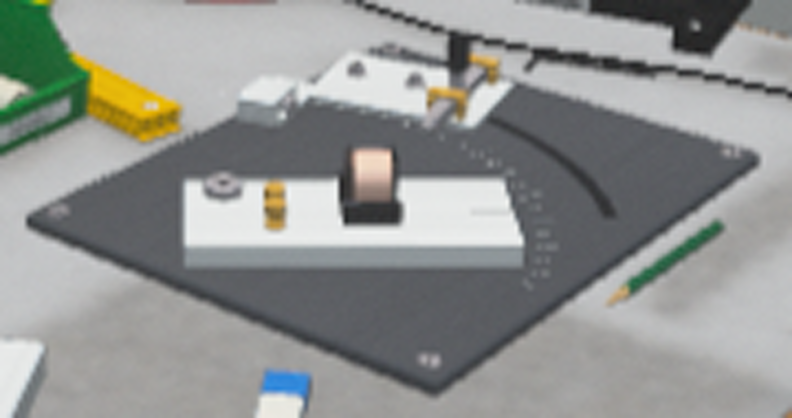

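```bash
python3 - <<'E'
from h import *
import pickle
d=pickle.load(open('d0.pkl','rb')); c=d['top']; im=c['image'].astype(int)
Z=lambda u,v:(230+(u+.5)/4.2-.5,120+(v+.5)/4.2-.5)
m=(im.min(2)>165).astype(np.uint8); 
m2=np.zeros_like(m); m2[120:250,238:390]=m[120:250,238:390]
cs,_=cv2.findContours(m2,cv2.RETR_EXTERNAL,cv2.CHAIN_APPROX_NONE)
for k in cs:
    if cv2.contourArea(k)>100:
        r=cv2.minAreaRect(k); b=cv2.boxPoints(r); print(r, cv2.contourArea(k)); 
        P=np.array([ray(c,*p,.024)[:2] for p in b]); print(np.round(P,4).tolist(), [np.linalg.norm(P[i]-P[i-1]).round(4) for i in range(4)])
pts={'pivot':(153,193,.032),'free_trail':(270,488,.024),'free_lead':(381,392,.024),'piv_lead':(156,142,.024),'piv_trail':(47,238,.024),
'knob':(551,210,.06),'foot1':(582,34,.016),'foot3':(640,234,.016),'foot4':(505,270,.016),
'b1':(32,40,.01),'b2':(660,33,.01),'b3':(681,540,.01),'b4':(38,549,.01),'nose':(436,245,.021),'jawA':(463,20,.026),'jawB':(355,43,.026),'jawC':(371,96,.026)}
W={n:ray(c,*Z(u,v),z) for n,(u,v,z) in pts.items()}
for n in W: print(n,W[n].round(4))
ang=lambda a,b: np.degrees(np.arctan2(*(W[b]-W[a])[[1,0]])).round(2)
print('plate',ang('piv_lead','free_lead'),ang('piv_trail','free_trail'),'base',ang('b1','b2')-90,ang('b4','b3'))
print('carr', ang('foot4','foot3'),ang('jawB','jawA'),ang('foot3','foot1')-90)
k=W['knob']-W['pivot'];print('knob r',np.hypot(*k[:2]),np.degrees(np.arctan2(k[1],k[0])))
E
```

```text
((364.8941955566406, 176.2282257080078), (6.699228763580322, 32.272247314453125), 75.0685806274414) 148.5
[[0.5459, -0.1326], [0.5628, -0.1992], [0.5489, -0.2024], [0.5321, -0.1358]] [np.float64(0.0142), np.float64(0.0688), np.float64(0.0142), np.float64(0.0687)]
((280.367431640625, 194.51934814453125), (79.60679626464844, 34.93482208251953), 48.012786865234375) 2684.0
[[0.55, 0.0954], [0.5993, 0.0397], [0.472, -0.0705], [0.4238, -0.0149]] [np.float64(0.1676), np.float64(0.0743), np.float64(0.1683), np.float64(0.0736)]
((346.3113098144531, 146.83961486816406), (50.411319732666016, 52.05964660644531), 74.05460357666016) 1372.0
[[0.6487, -0.0627], [0.6785, -0.1706], [0.5733, -0.1967], [0.5442, -0.0896]] [np.float64(0.108), np.float64(0.112), np.float64(0.1083), np.float64(0.111)]
pivot [0.5717 0.0416 0.032 ]
free_trail [ 0.4237 -0.0147  0.024 ]
free_lead [ 0.4709 -0.0712  0.024 ]
piv_lead [0.5989 0.0396 0.024 ]
piv_trail [0.5507 0.0952 0.024 ]
knob [ 0.5568 -0.1517  0.06  ]
foot1 [ 0.6535 -0.1797  0.016 ]
foot3 [ 0.5498 -0.2058  0.016 ]
foot4 [ 0.5323 -0.1366  0.016 ]
b1 [0.6552 0.1025 0.01  ]
b2 [ 0.6548 -0.2213  0.01  ]
b3 [ 0.3949 -0.2226  0.01  ]
b4 [0.3947 0.1018 0.01  ]
nose [ 0.545  -0.1012  0.021 ]
jawA [ 0.6592 -0.1172  0.026 ]
jawB [ 0.648 -0.062  0.026]
jawC [ 0.6207 -0.0695  0.026 ]
plate -139.11 -139.1 base -180.06 -89.97
carr -75.8 -78.54 -75.85
knob r 0.19392927150231629 -94.41357174897222
```

```bash
cat >> h.py <<'E'
from scipy.spatial.transform import Rotation as Rn
def Rt(s): return Rn.from_euler('xyz',s['eef_rot'],degrees=True).as_matrix()
P=np.array([.5715,.0416])
def cw(x,y,h):  # carriage/plate mm -> world
    a=np.radians(h); u=np.array([np.cos(a),np.sin(a)]); v=np.array([-u[1],u[0]])
    return P+(x*u+y*v)/1000
def todo(xy,z,h,s=None):
    """tool-axis delta to world target with tool y along heading h (mod 180 nearest), roll deg"""
    s=s or get_state(); R=Rt(s); yaw=np.degrees(np.arctan2(R[1,1],R[0,1]))
    d=(h-yaw+90)%180-90
    D=R.T@(np.array([*xy,z])-s['tcp_pos'])
    print('t',s['time_s'],'tcp',s['tcp_pos'].round(4),'yawY',yaw.round(2),'q',np.round(s['joints'],1),'F',np.round(s['contact_force'],1),'w',round(s['gripper_width'],4))
    print('  delta tool mm',(D*1000).round(1),'in-plane dist',np.hypot(D[1],D[2]).round(4),'roll needed deg',(-d).round(2),'rad',np.radians(-d).round(4))
E
python3 - <<'E'
from h import *
print(Rt(get_state()).round(3))
todo(cw(187,-62,-76),.13,-76)
E
```

```text
[[-0.    -0.297  0.955]
 [ 0.001  0.955  0.297]
 [-1.     0.001 -0.   ]]
t 0.15 tcp [ 0.2005 -0.6441  0.2052] yawY 107.29 q [-56.2  20.6   0.6  -0.  -70.1 -16.5] F [-0.3 -0.1  0.3] w 0.0876
  delta tool mm [ 75.6 361.3 485.4] in-plane dist 0.6051 roll needed deg 3.29 rad 0.0574
```

```bash
python3 - <<'E'
from h import *
import pickle
d=pickle.load(open('d0.pkl','rb')); 
for z in (0,.1,.2,.4): print(z,ray(d['top'],430,300,z).round(3),ray(d['top'],490,140,z).round(3),ray(d['top'],468,265,z).round(3),ray(d['scene'],415,175,z).round(3),ray(d['scene'],360,128,z).round(3),ray(d['scene'],332,125,z).round(3))
for n,r,q in(('top',(70,330,390,512),4),('scene',(90,260,280,512),3.3)):
    a=cv2.imread(f'pics/{n}0.png')[r[0]:r[1],r[2]:r[3]]; cv2.imwrite(f'pics/{n}zz.png',cv2.resize(a,None,fx=q*.8,fy=q*.8,interpolation=cv2.INTER_CUBIC)[:600])
E
```

```text
0 [ 0.284 -0.302  0.   ] [ 0.626 -0.449  0.   ] [ 0.357 -0.387  0.   ] [ 0.342 -0.415  0.   ] [ 0.662 -0.72   0.   ] [ 0.758 -0.685  0.   ]
0.1 [ 0.297 -0.268  0.1  ] [ 0.607 -0.401  0.1  ] [ 0.363 -0.345  0.1  ] [ 0.265 -0.168  0.1  ] [ 0.517 -0.408  0.1  ] [ 0.593 -0.381  0.1  ]
0.2 [ 0.31  -0.234  0.2  ] [ 0.588 -0.353  0.2  ] [ 0.369 -0.303  0.2  ] [0.189 0.079 0.2  ] [ 0.372 -0.096  0.2  ] [ 0.428 -0.076  0.2  ]
0.4 [ 0.336 -0.166  0.4  ] [ 0.549 -0.257  0.4  ] [ 0.381 -0.219  0.4  ] [0.036 0.572 0.4  ] [0.083 0.528 0.4  ] [0.097 0.533 0.4  ]
```

View pics/topzz.png

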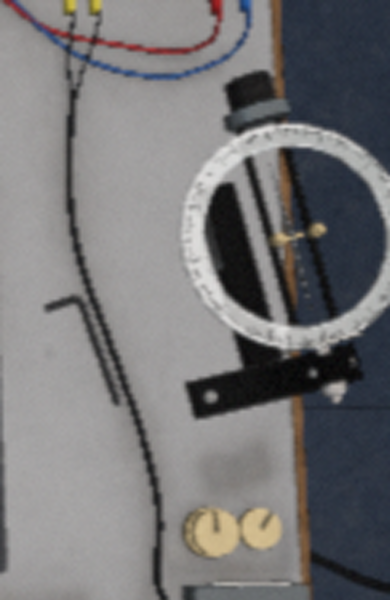

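View pics/scenezz.png

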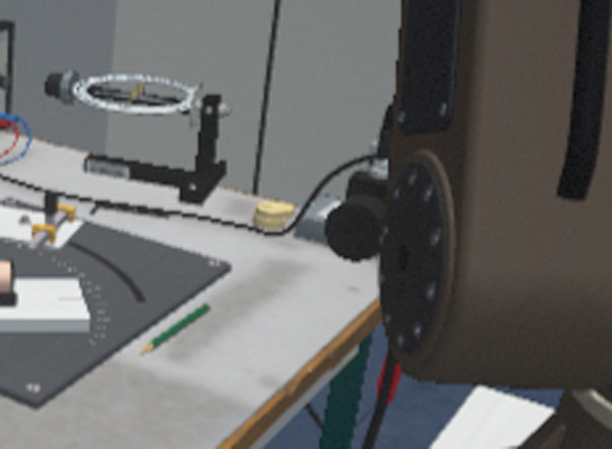

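```bash
python3 -m creep '{"jaw":[-1,-1,-1,-1,-1,-1,-1,-1,-1,-1],"translation":[[0,0.01,0.013],[0,0.02,0.027],[0,0.02,0.027],[0,0.02,0.027],[0,0.02,0.027],[0,0.02,0.027],[0,0.02,0.027],[0,0.02,0.027],[0,0.02,0.027],[0,0.02,0.027]],"roll":[0,0,0,0,0,0,0,0,0,0]}' 15
python3 -m creep '{"jaw":[0,0,0,0,0,0,0,0,0,0],"translation":[[0,0.02,0.027],[0,0.02,0.027],[0,0.02,0.027],[0,0.02,0.027],[0.01,0.02,0.027],[0.015,0.02,0.027],[0.015,0.02,0.027],[0.015,0.02,0.027],[0.01,0.01,0.013],[0,0,0]],"roll":[0,0,0,0,0.01,0.01,0.01,0.01,0.01,0.007]}'
python3 - <<'E'
from h import *
todo(cw(187,-62,-76),.13,-76)
s=get_state();c=snap('wrist','w1.png'); 
T=np.eye(4);T[:3,:3]=Rt(s);T[:3,3]=s['tcp_pos'];T=T@c['tool_from_camera'];c['pose']=T
import pickle;pickle.dump(c,open('w1.pkl','wb'));snap('top','t1.png')
print(proj(c,[*cw(186,-62,-76),.06]),proj(c,[*P,.032]))
E
```

```text
time_s: 1.15
tcp_pos: [0.3891, -0.3851, 0.2059]
eef_rot: [15.6, 90.0, 32.9]
contact_force: [0.4, 0.5, -0.6]
gripper_width: 0.0876
time_s: 2.15
tcp_pos: [0.5587, -0.1559, 0.139]
eef_rot: [159.2, 89.8, 173.4]
contact_force: [-1.5, -0.1, 0.2]
gripper_width: 0.0439
t 2.15 tcp [ 0.5587 -0.1559  0.139 ] yawY 104.14 q [  3.7  14.8 -16.8  -0.  -58.6 -79.5] F [-1.5 -0.1  0.2] w 0.0439
  delta tool mm [ 9.   1.6 -1.8] in-plane dist 0.0024 roll needed deg 0.14 rad 0.0024
[259.34927967 194.25410235] [449.96760402 247.17637561]
```

View pics/w1.png

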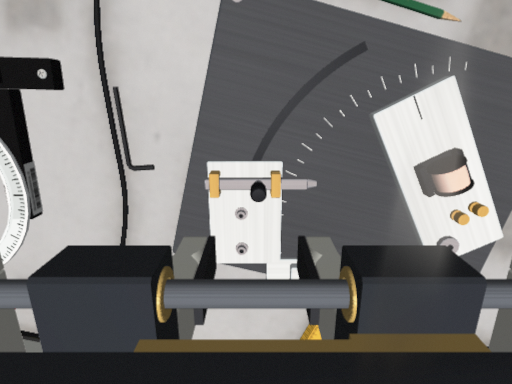

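```bash
python3 - <<'E'
from h import *
import pickle;c=pickle.load(open('w1.pkl','rb'))
a=cv2.cvtColor(c['image'],cv2.COLOR_RGB2BGR)[150:270,190:330]; cv2.imwrite('pics/w1z.png',cv2.resize(a,None,fx=5,fy=5,interpolation=cv2.INTER_CUBIC))
for n,x,y,z in(('knobtop',186,-62,60),('knobbot',186,-62,37),('strap1',170,-62,31),('strap2',227,-62,31),('nose',131,-62,21),('fc',235,-82,16),('fc2',163,-82,16),('fc3',163,26,16)):
    p=proj(c,[*cw(x,y,-76),z/1000]); print(n,p.round(1),((p-[190,150])*5).round())
E
```

```text
knobtop [259.3 194.3] [347. 221.]
knobbot [259.1 186.8] [345. 184.]
strap1 [276.4 185.1] [432. 175.]
strap2 [214.3 185. ] [122. 175.]
nose [316.9 182.4] [635. 162.]
fc [207.  160.3] [85. 52.]
fc2 [283.3 160.5] [467.  52.]
fc3 [280.5 262.8] [453. 564.]
```

View pics/w1z.png

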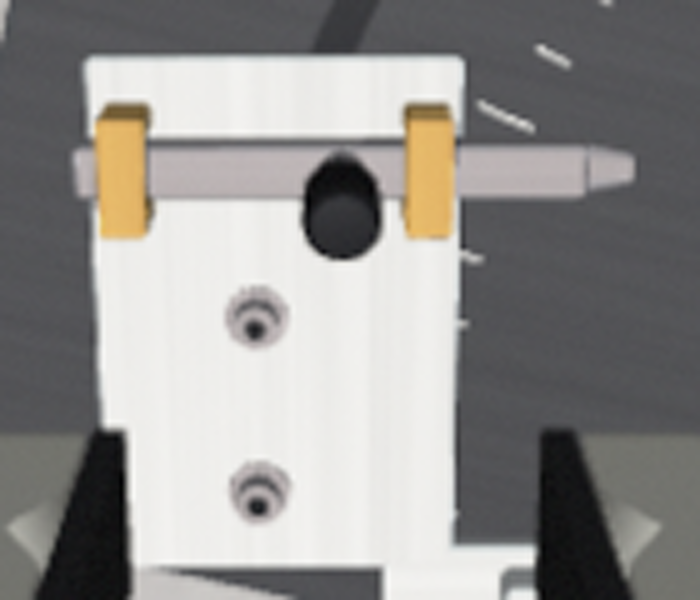

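The bolt, knob and straps project within about 1 mm of where I expected them, so the heading is −76° and j≈0. Next I'll descend and pinch.

```bash
python3 -m creep '{"jaw":[0,0,0,0,0,0,0,0,0,0],"translation":[[0.01,0.0025,-0.002],[0.015,0,0],[0.015,0,0],[0.015,0,0],[0.015,0,0],[0.015,0,0],[0.01,0,0],[0.004,0,0],[0,0,0],[0,0,0]],"roll":[0.002,0,0,0,0,0,0,0,0,0]}'
python3 - <<'E'
from h import *
todo(cw(186,-62,-76),.04,-76)
snap('wrist','w2.png')
E
```

```text
time_s: 3.25
tcp_pos: [0.5566, -0.1564, 0.0425]
eef_rot: [-19.1, 89.9, -5.2]
contact_force: [-0.4, -0.6, -0.1]
gripper_width: 0.0436
t 3.25 tcp [ 0.5566 -0.1564  0.0425] yawY 103.91 q [  3.7  20.5 -23.3   0.  -46.1 -79.8] F [-0.4 -0.6 -0.1] w 0.0436
  delta tool mm [2.5 2.5 0.3] in-plane dist 0.0026 roll needed deg -0.09 rad -0.0017
```

View pics/w2.png

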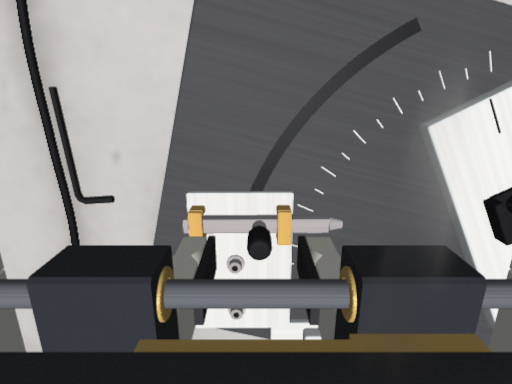

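```bash
python3 -m creep '{"jaw":[1,1,1,1,1,1,1,1,1,1],"translation":[[0.002,0,0],[0,0,0],[0,0,0],[0,0,0],[0,-0.003,0],[0,-0.005,0],[0,-0.005,0],[0,-0.005,0],[0,-0.004,0],[0,-0.002,0]],"roll":[0,0,0,0,0,0,0,0,0,0]}' 15
python3 - <<'E'
from h import *
todo(cw(186+27,-62,-76),.04,-76)
snap('wrist','w3.png')
E
```

```text
time_s: 4.3
tcp_pos: [0.5621, -0.1801, 0.0398]
eef_rot: [169.2, 90.0, -177.0]
contact_force: [0.2, -0.2, 0.8]
gripper_width: 0.0004
t 4.3 tcp [ 0.5621 -0.1801  0.0398] yawY 103.88 q [  1.2  21.7 -21.9   0.  -46.5 -77.3] F [ 0.2 -0.2  0.8] w 0.0004
  delta tool mm [-0.2 -0.1  0.7] in-plane dist 0.0007 roll needed deg -0.12 rad -0.0021
```

View pics/w3.png

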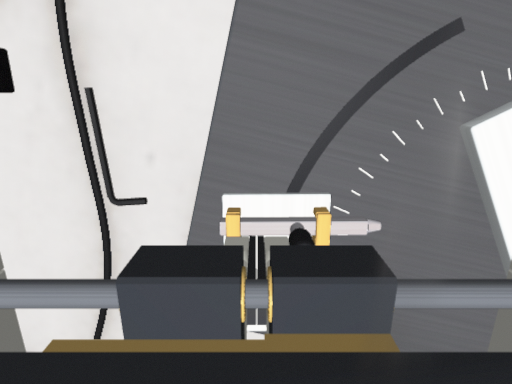

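```bash
python3 - <<'E'
from h import *
import pickle;c=pickle.load(open('w1.pkl','rb'))
for p in([0,0,0],[0,0,-.0095],[0,0,.0095],[-.019,0,0],[-.019,0,-.0095],[-.02,-.027,0],[0.003,-.027,0]): print(p,proj(c,p,c['tool_from_camera']).round(1))
a=cv2.imread('pics/w3.png')[180:350,180:340]; cv2.imwrite('pics/w3z.png',cv2.resize(a,None,fx=4.5,fy=3.5,interpolation=cv2.INTER_CUBIC))
snap('top','t3.png');snap('scene','s3.png')
a=cv2.imread('pics/t3.png')[100:260,260:420]; cv2.imwrite('pics/t3z.png',cv2.resize(a,None,fx=3.7,fy=3.7,interpolation=cv2.INTER_CUBIC))
E
```

```text
[0, 0, 0] [256.5 235.4]
[0, 0, -0.0095] [256.5 220.7]
[0, 0, 0.0095] [256.5 249.7]
[-0.019, 0, 0] [256.5 249.8]
[-0.019, 0, -0.0095] [256.5 233.8]
[-0.02, -0.027, 0] [206.7 250.7]
[0.003, -0.027, 0] [212.2 233.4]
```

View pics/w3z.png

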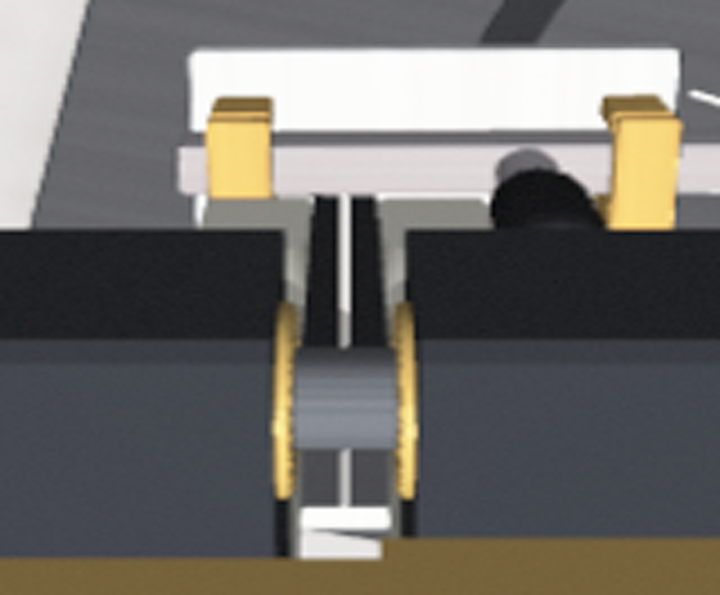

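View pics/t3z.png

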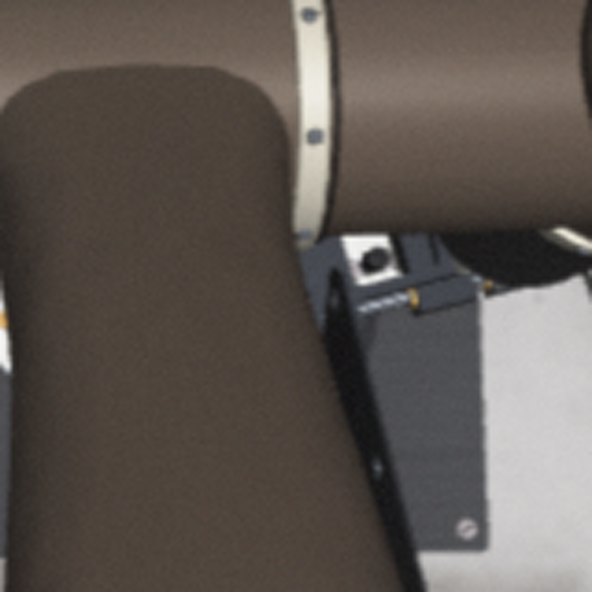

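View pics/s3.png

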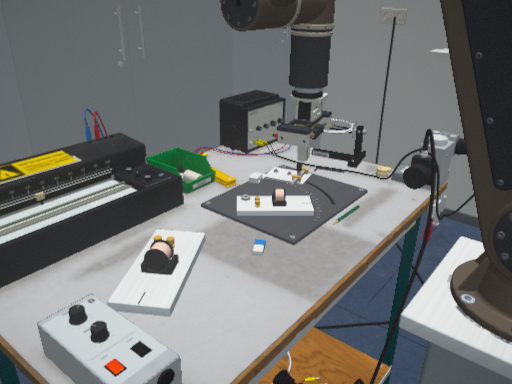

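```bash
python3 - <<'E'
from h import *
import pickle
s=get_state();c=capture('wrist');
T=np.eye(4);T[:3,:3]=Rt(s);T[:3,3]=s['tcp_pos'];c['pose']=T@c['tool_from_camera'];pickle.dump(c,open('w3.pkl','wb'))
for n,x,y,z in(('knobtop',186,-62,60),('knobbot',186,-62,37),('strap1',170,-62,31),('strap2',227,-62,31),('nose',131,-62,21),('fc',235,-82,16),('fc2',163,-82,16),('boltedge',200,-57,26)):
    p=proj(c,[*cw(x,y,-76),z/1000]); print(n,p.round(1))
E
```

```text
knobtop [305.3 252.1]
knobbot [299.8 234.6]
strap1 [324.1 230.6]
strap2 [233.2 230.8]
nose [380.4 224.4]
fc [221.8 193.4]
fc2 [332.  193.2]
boltedge [275.7 234.8]
```

```bash
python3 - <<'E'
from h import *
import pickle
d=pickle.load(open('d0.pkl','rb'));c=d['scene'];s=get_state();p=s['tcp_pos']
for dz in(0,.02,.04):
    q=proj(c,p+[0,0,dz]); print(dz,q.round(1),((q-[250,100])*7).round())
q=proj(c,[*cw(186,-62,-76),.06]);print(q,(q-[250,100])*7)
a=cv2.imread('pics/s3.png')[100:185,250:350]; cv2.imwrite('pics/s3z.png',cv2.resize(a,None,fx=7,fy=7,interpolation=cv2.INTER_CUBIC))
a=cv2.imread('pics/w2.png')[200:340,180:340]; cv2.imwrite('pics/w2z.png',cv2.resize(a,None,fx=4,fy=4,interpolation=cv2.INTER_CUBIC))
E
```

```text
0 [301.6 166.1] [361. 463.]
0.02 [302. 159.] [364. 413.]
0.04 [302.5 151.7] [367. 362.]
[298.32647938 162.11558406] [338.28535566 434.80908844]
```

View pics/s3z.png

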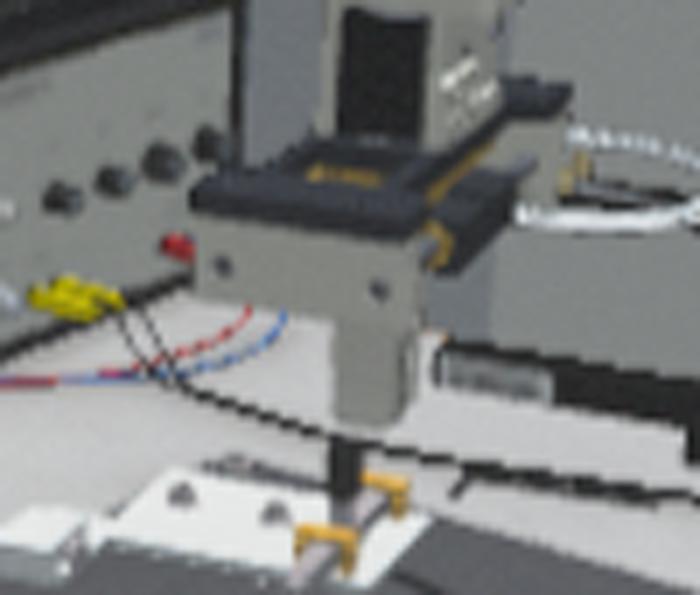

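View pics/w2z.png

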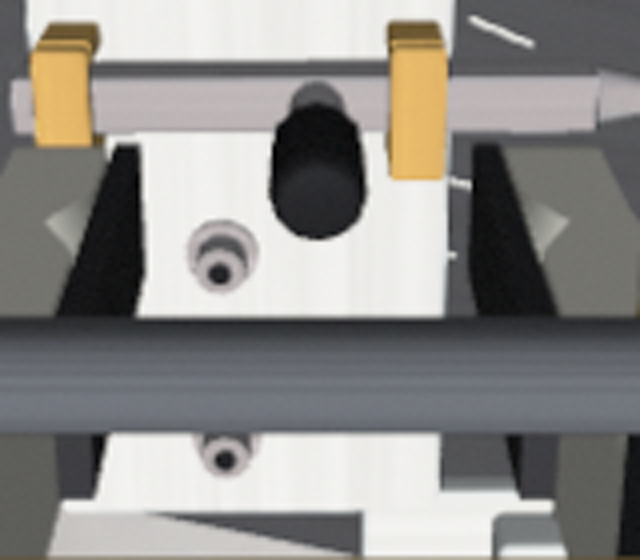

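Tool offset found: in both the wrist view (finger end at row 236, not the 221 I predicted) and the scene view, the fingers end about 21 mm short of the reported TCP. They closed just over the knob's top, and the bolt hasn't moved. I'll allow for this (tip z ≈ TCP z + 0.021) and redo the pinch.

```bash
python3 -m creep '{"jaw":[1,1,1,0,0,0,0,0,0,0],"translation":[[-0.01,0,0],[-0.01,0,0],[0,0.012,0],[0,0.013,0],[0,0.001,0],[0,0,0],[0.01,0,0],[0.01,0,0],[0.01,0,0],[0.005,0,0]],"roll":[0,0,0,0,0,0,0,0,0,0]}' 15
python3 - <<'E'
from h import *
todo(cw(187,-62,-76),.019,-76)
snap('wrist','w4.png')
E
```

```text
time_s: 5.5
tcp_pos: [0.5548, -0.1545, 0.0229]
eef_rot: [164.8, 89.9, 178.7]
contact_force: [-0.4, -0.2, 0.1]
gripper_width: 0.0433
t 5.5 tcp [ 0.5548 -0.1545  0.0229] yawY 103.88 q [  3.9  21.9 -24.5  -0.  -43.8 -80. ] F [-0.4 -0.2  0.1] w 0.0433
  delta tool mm [ 3.9 -0.8  1.7] in-plane dist 0.0019 roll needed deg -0.12 rad -0.0022
```

View pics/w4.png

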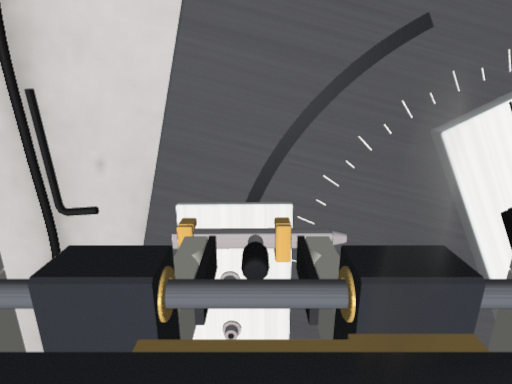

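```bash
python3 -m creep '{"jaw":[1,1,1,1,1,1,1,1,1,1],"translation":[[0.003,0,0.0015],[0,0,0],[0,0,0],[0,0,0],[0,0,0],[0,-0.004,0],[0,-0.006,0],[0,-0.006,0],[0,-0.006,0],[0,-0.003,0]],"roll":[0,0,0,0,0,0,0,0,0,0]}' 15
python3 - <<'E'
from h import *
todo(cw(186+27,-62,-76),.019,-76)
snap('wrist','w5.png')
E
```

```text
time_s: 6.55
tcp_pos: [0.5638, -0.1789, 0.0221]
eef_rot: [-23.7, 90.0, -9.8]
contact_force: [-0.3, 2.2, 3.9]
gripper_width: 0.0132
t 6.55 tcp [ 0.5638 -0.1789  0.0221] yawY 103.89 q [  1.3  23.  -22.6   0.  -44.3 -77.4] F [-0.3  2.2  3.9] w 0.0132
  delta tool mm [ 3.1 -0.9 -1.2] in-plane dist 0.0015 roll needed deg -0.11 rad -0.0019
```

View pics/w5.png

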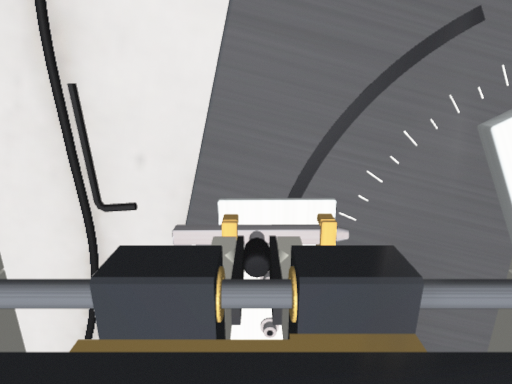

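```bash
python3 -m creep '{"jaw":[-0.3,-0.3,-0.3,-0.3,-0.3,-0.3,-0.3,-0.3,-0.3,-0.3],"translation":[[0,0,0],[0,0,0],[0,0,0],[0,0,0],[-0.01,0,0],[-0.015,0,0],[-0.015,0,0],[-0.015,0,0],[-0.015,0,0],[-0.015,0,0]],"roll":[0,0,0,0,0,0,0,0,0,0]}' 15
python3 - <<'E'
from h import *
t=cw(133,-90,-139.1);print(t,np.hypot(*t))
todo(t,.1,-49.1)
s=get_state();c=snap('wrist','w6.png')
T=np.eye(4);T[:3,:3]=Rt(s);T[:3,3]=s['tcp_pos'];c['pose']=T@c['tool_from_camera']
for n,x,y,z in(('knobtop',212,-62,60),('knobbot',212,-62,37),('nose',157,-62,21),('fc2',163,-82,16)): print(n,proj(c,[*cw(x,y,-76),z/1000]).round(1))
E
```

```text
time_s: 7.6
tcp_pos: [0.5633, -0.1782, 0.1083]
eef_rot: [-19.7, 90.0, -5.7]
contact_force: [-0.1, 0.2, -0.0]
gripper_width: 0.0568
[0.41204482 0.02254628] 0.41266119855440564
t 7.6 tcp [ 0.5633 -0.1782  0.1083] yawY 103.92 q [  1.4  17.3 -17.7   0.  -54.9 -77.5] F [-0.1  0.2 -0. ] w 0.0568
  delta tool mm [  8.2 231.2 -98.6] in-plane dist 0.2513 roll needed deg -26.98 rad -0.4709
knobtop [255.4 207.3]
knobbot [255.5 197.8]
nose [319.7 192. ]
fc2 [312.9 167.9]
```

View pics/w6.png

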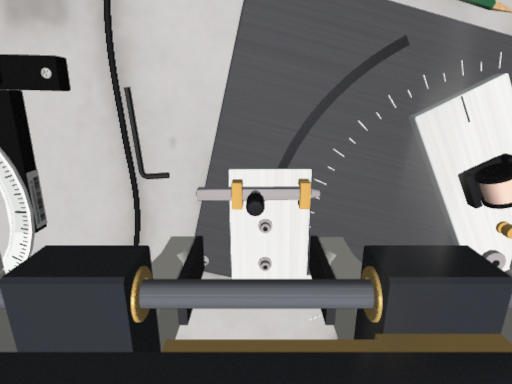

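```bash
python3 -m creep '{"jaw":[1,1,1,1,1,1,1,1,1,1],"translation":[[0,0.014,-0.006],[0,0.028,-0.0115],[0,0.028,-0.0115],[0,0.028,-0.0115],[0,0.028,-0.0115],[0,0.028,-0.0115],[0,0.028,-0.0115],[0,0.028,-0.0115],[0,0.014,-0.006],[0,0.003,0]],"roll":[0,0,0,0,0,0,0,0,0,0]}' 30
python3 -m creep '{"jaw":[1,1,1,1,1,1,1,1,1,1],"translation":[[0,0,0],[0,0,0],[0,0,0],[0,0,0],[0,0,0],[0,0,0],[0,0,0],[0,0,0],[0,0,0],[0,0,0]],"roll":[-0.06,-0.07,-0.07,-0.07,-0.07,-0.07,-0.06,0,0,0]}'
python3 - <<'E'
from h import *
todo(cw(130,-84,-139.1),.1,-49.1)
import pickle
s=get_state();c=snap('wrist','w7.png')
T=np.eye(4);T[:3,:3]=Rt(s);T[:3,3]=s['tcp_pos'];c['pose']=T@c['tool_from_camera'];pickle.dump(c,open('w7.pkl','wb'))
for n,x,y,z in(('pushc',150,-55,24),('leadc',150,20,24),('pin',0,0,32)): print(n,proj(c,[*cw(x,y,-139.1),z/1000]).round(1))
snap('scene','s7.png')
E
```

```text
time_s: 8.65
tcp_pos: [0.4172, 0.0209, 0.1068]
eef_rot: [92.1, 90.0, 106.1]
contact_force: [0.4, -0.2, -0.4]
gripper_width: 0.0002
time_s: 9.65
tcp_pos: [0.4188, 0.0198, 0.1068]
eef_rot: [160.2, 90.0, -159.1]
contact_force: [0.3, 0.2, 0.2]
gripper_width: 0.0008
t 9.65 tcp [0.4188 0.0198 0.1068] yawY 130.76 q [ 29.9   1.4 -38.   -0.  -50.5 -79.2] F [0.3 0.2 0.2] w 0.0008
  delta tool mm [ 6.8  0.5 -0.3] in-plane dist 0.0006 roll needed deg -0.14 rad -0.0025
pushc [222.  171.5]
leadc [131.2 171.8]
pin [168.1 329.3]
```

View pics/w7.png

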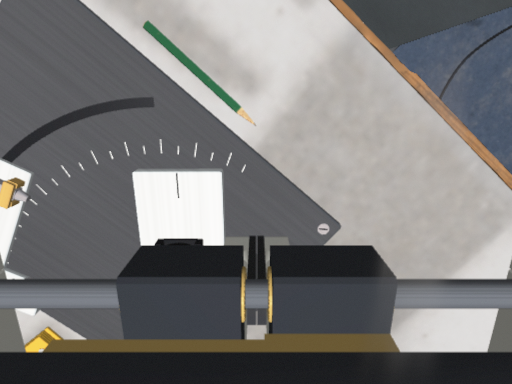

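View pics/s7.png

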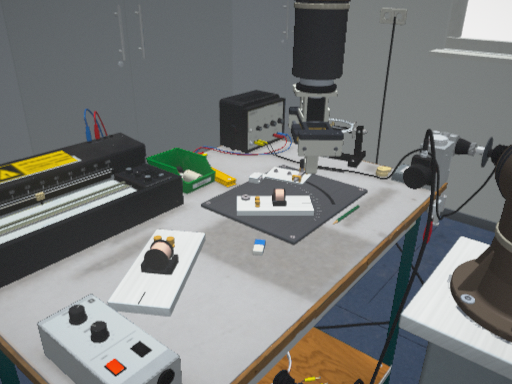

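```bash
python3 - <<'E'
from h import *
import pickle
d=pickle.load(open('d0.pkl','rb'));c=d['scene'];s=get_state()
for dz in(0,.02,.04):print(proj(c,s['tcp_pos']+[0,0,dz]))
snap('scene','s8.png'); 
a=cv2.imread('pics/s8.png')[90:230,230:400]; cv2.imwrite('pics/s8z.png',cv2.resize(a,None,fx=4,fy=4,interpolation=cv2.INTER_CUBIC))
E
```

```text
[308.17710469 179.95070473]
[308.81224455 170.92093268]
[309.4594693  161.71935002]
```

View pics/s8z.png

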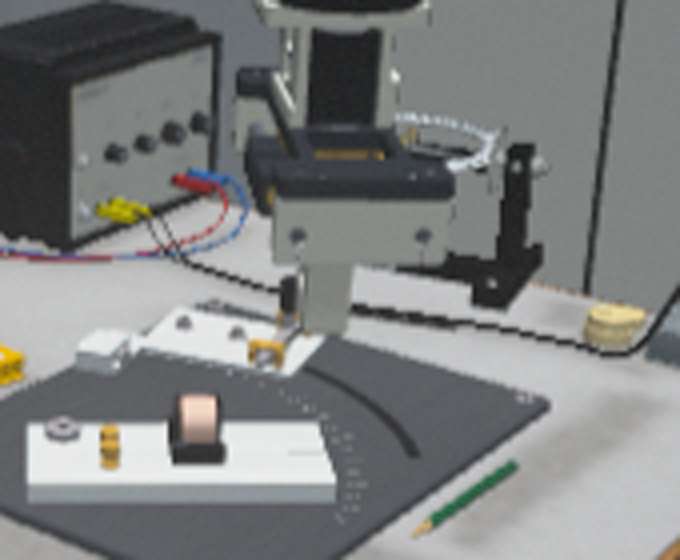

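```bash
python3 -m creep '{"jaw":[1,1,1,1,1,1,1,1,1,1],"translation":[[0.01,0,0],[0.015,0,0],[0.015,0,0],[0.015,0,0],[0.015,0,0],[0.015,0,0],[0.01,0,0],[0.005,0,0],[0,0,0],[0,0,0]],"roll":[0,0,0,0,0,0,0,0,0,0]}'
python3 - <<'E'
from h import *
todo(cw(130,-84,-139.1),-.004,-49.1)
c=snap('scene','s9.png')
a=cv2.imread('pics/s9.png')[130:230,230:350]; cv2.imwrite('pics/s9z.png',cv2.resize(a,None,fx=6,fy=6,interpolation=cv2.INTER_CUBIC))
snap('wrist','w9.png')
E
```

```text
time_s: 10.8
tcp_pos: [0.4191, 0.02, 0.0071]
eef_rot: [-27.7, 90.0, 13.2]
contact_force: [-0.1, 0.0, -0.1]
gripper_width: 0.0003
t 10.8 tcp [0.4191 0.02   0.0071] yawY 130.85 q [ 29.9  10.8 -45.1   0.  -34.1 -79.1] F [-0.1  0.  -0.1] w 0.0003
  delta tool mm [11.1  0.6 -0.7] in-plane dist 0.0009 roll needed deg -0.05 rad -0.0009
```

View pics/s9z.png

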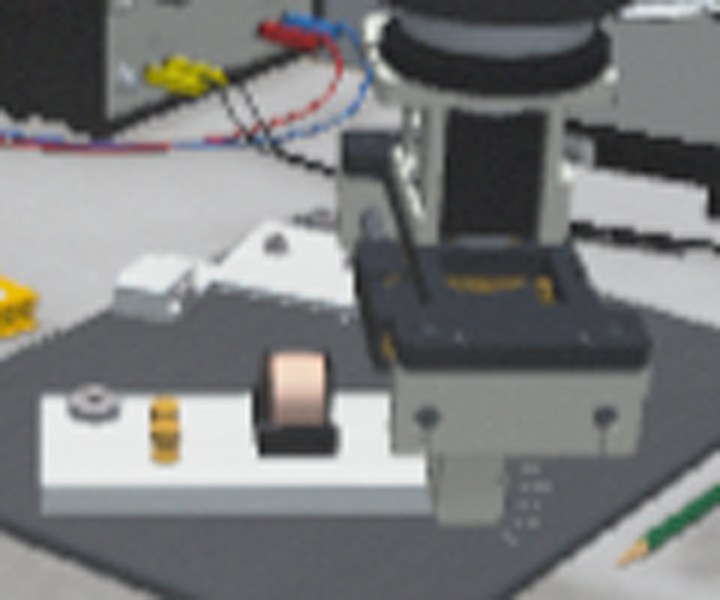

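View pics/w9.png

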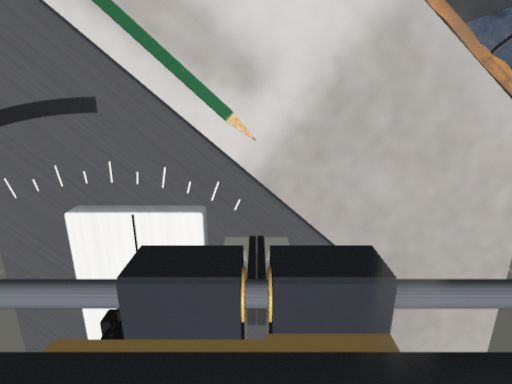

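```bash
python3 -m creep '{"jaw":[1,1,1,1,1,1,1,1,1,1],"translation":[[0,0,-0.004],[0.003,0,0],[0.003,0,0],[0.002,0,0],[0.002,0,0],[0,0,0],[0,0,0],[0,0,0],[0,0,0],[0,0,0]],"roll":[0,0,0,0,0,0,0,0,0,0]}'
python3 - <<'E'
from h import *
todo(cw(135,-84,-139.1),-.004,-49.1)
c=snap('scene','s10.png')
a=cv2.imread('pics/s10.png')[130:230,230:350]; cv2.imwrite('pics/s10z.png',cv2.resize(a,None,fx=6,fy=6,interpolation=cv2.INTER_CUBIC))
for z in (.01,.015,.02,.024):
  for q in ((125,-63),(145,-63),(125,-105),(145,-105)): print(z,q,((proj(c,[*cw(*q,-139.1),z])-[230,130])*6).round())
E
```

```text
time_s: 11.9
tcp_pos: [0.4159, 0.0173, -0.0031]
eef_rot: [-11.2, 90.0, 29.6]
contact_force: [-0.1, 0.6, 0.6]
gripper_width: 0.0002
t 11.9 tcp [ 0.4159  0.0173 -0.0031] yawY 130.84 q [ 29.8  11.7 -46.1   0.  -32.2 -79. ] F [-0.1  0.6  0.6] w 0.0002
  delta tool mm [ 0.9  0.5 -1.5] in-plane dist 0.0016 roll needed deg -0.06 rad -0.0011
0.01 (125, -63) [431. 521.]
0.01 (145, -63) [486. 521.]
0.01 (125, -105) [447. 578.]
0.01 (145, -105) [504. 578.]
0.015 (125, -63) [432. 509.]
0.015 (145, -63) [487. 509.]
0.015 (125, -105) [448. 566.]
0.015 (145, -105) [505. 565.]
0.02 (125, -63) [433. 497.]
0.02 (145, -63) [488. 497.]
0.02 (125, -105) [449. 553.]
0.02 (145, -105) [506. 553.]
0.024 (125, -63) [433. 487.]
0.024 (145, -63) [488. 487.]
0.024 (125, -105) [449. 543.]
0.024 (145, -105) [506. 543.]
```

View pics/s10z.png

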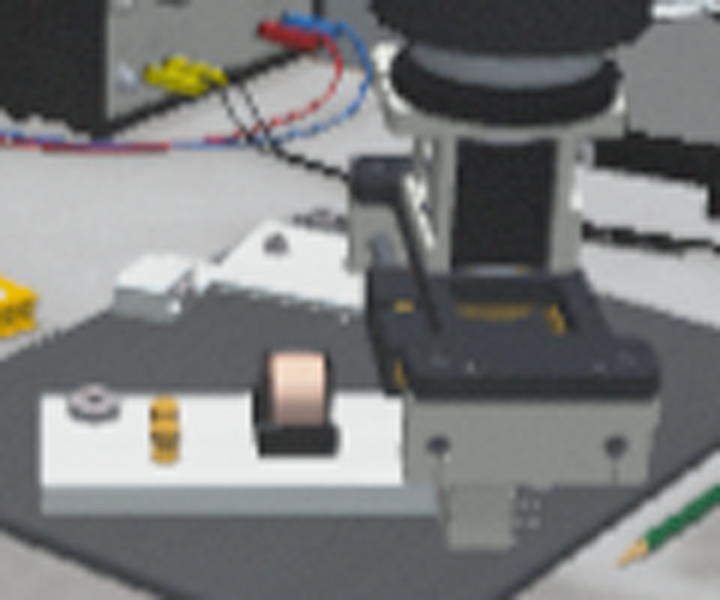

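```bash
python3 -m creep '{"jaw":[1,1,1,1,1,1,1,1,1,1],"translation":[[0.002,0,0],[0.002,0,0],[0,0,-0.001],[0,-0.002,0],[0,-0.002,0],[0,-0.002,0],[0,-0.001,0],[0,-0.001,0],[0,0,0],[0,0,0]],"roll":[0,0,0,0,0,0,0,0,0,0]}'
python3 - <<'E'
from h import *
todo(cw(135,-76,-139.1),-.007,-49.1)
snap('wrist','w11.png')
c=snap('scene','s11.png')
a=cv2.imread('pics/s11.png')[130:230,230:350]; cv2.imwrite('pics/s11z.png',cv2.resize(a,None,fx=6,fy=6,interpolation=cv2.INTER_CUBIC))
E
```

```text
time_s: 12.95
tcp_pos: [0.4204, 0.0105, -0.0071]
eef_rot: [-10.8, 90.0, 30.0]
contact_force: [0.7, 0.1, -0.3]
gripper_width: 0.0007
t 12.95 tcp [ 0.4204  0.0105 -0.0071] yawY 130.83 q [ 28.6  12.5 -45.8  -0.  -31.7 -77.7] F [ 0.7  0.1 -0.3] w 0.0007
  delta tool mm [-0.1  0.5 -0.4] in-plane dist 0.0007 roll needed deg -0.07 rad -0.0012
```

View pics/s11z.png

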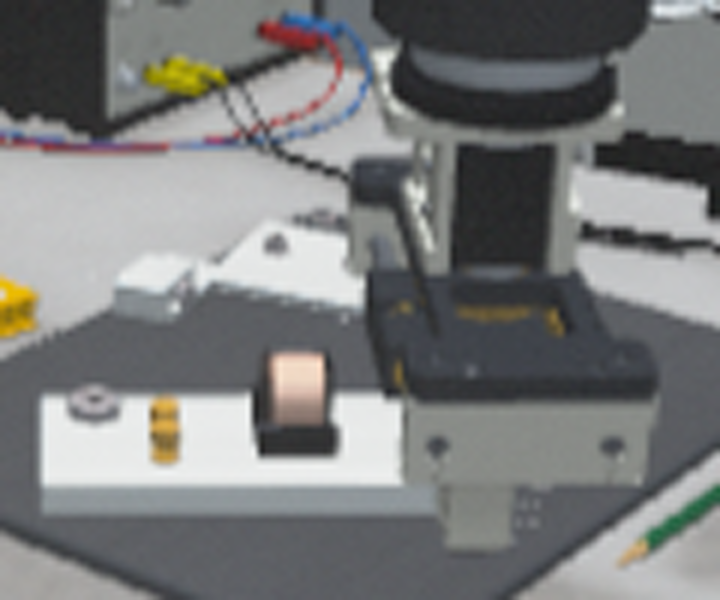

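View pics/w11.png

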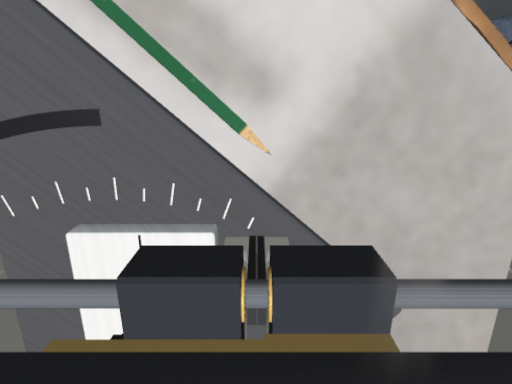

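```bash
python3 -m creep '{"jaw":[1,1,1,1,1,1,1,1,1,1],"translation":[[0,-0.002,0],[0,-0.0015,0],[0,-0.0027,-0.0014],[0,-0.0055,-0.0028],[0,-0.0055,-0.0028],[0,-0.0055,-0.0028],[0,-0.0055,-0.0028],[0,-0.0055,-0.0028],[0,-0.0055,-0.0028],[0,-0.0027,-0.0014]],"roll":[0,0,-0.02,-0.04,-0.04,-0.04,-0.04,-0.04,-0.04,-0.02]}'
cat >> h.py <<'E'
def where(h):
    s=get_state();a=np.radians(h);u=np.array([np.cos(a),np.sin(a)]);v=np.array([-u[1],u[0]]);d=s['tcp_pos'][:2]-P
    print('TCP in frame h',h,(d@u*1000).round(1),(d@v*1000).round(1),'z',s['tcp_pos'][2].round(4))
def wcap(f):
    s=get_state();c=snap('wrist',f);T=np.eye(4);T[:3,:3]=Rt(s);T[:3,3]=s['tcp_pos'];c['pose']=T@c['tool_from_camera'];return c
E
python3 - <<'E'
from h import *
todo(P,-.007,-49.1); where(-139.1+.28*57.3); wcap('w12.png')
E
```

```text
time_s: 14.05
tcp_pos: [0.4377, -0.0327, -0.0072]
eef_rot: [126.9, 90.0, -176.1]
contact_force: [-0.6, 0.3, 1.7]
gripper_width: 0.0006
t 14.05 tcp [ 0.4377 -0.0327 -0.0072] yawY 146.97 q [ 21.6  14.  -43.4  -0.  -32.6 -54.6] F [-0.6  0.3  1.7] w 0.0006
  delta tool mm [ -0.3 -71.6 135.3] in-plane dist 0.153 roll needed deg 16.07 rad 0.2804
TCP in frame h -123.056 135.3 -71.6 z -0.0072
```

View pics/w12.png

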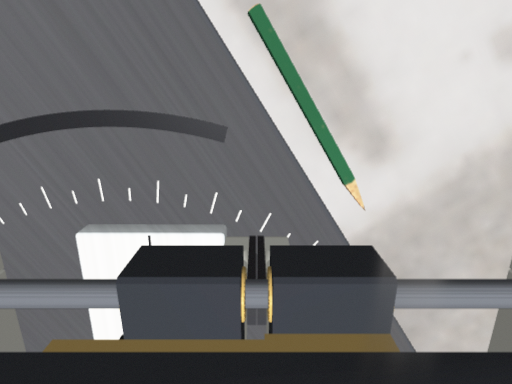

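```bash
python3 -m creep '{"jaw":[1,1,1,1,1,1,1,1,1,1],"translation":[[0,-0.0027,-0.0014],[0,-0.0055,-0.0028],[0,-0.0055,-0.0028],[0,-0.0055,-0.0028],[0,-0.0055,-0.0028],[0,-0.0055,-0.0028],[0,-0.0055,-0.0028],[0,-0.0055,-0.0028],[0,-0.0055,-0.0028],[0,-0.0027,-0.0014]],"roll":[-0.02,-0.04,-0.04,-0.04,-0.04,-0.04,-0.04,-0.04,-0.04,-0.02]}'
python3 - <<'E'
from h import *
todo(P,-.007,-49.1); where(get_state() and -139.1+.64*57.3); wcap('w13.png')
E
```

```text
time_s: 15.1
tcp_pos: [0.4726, -0.0753, -0.0073]
eef_rot: [114.6, 90.0, -167.8]
contact_force: [-2.4, 0.5, 1.8]
gripper_width: 0.0005
t 15.1 tcp [ 0.4726 -0.0753 -0.0073] yawY 167.59 q [ 14.6  17.1 -38.5  -0.  -34.5 -27. ] F [-2.4  0.5  1.8] w 0.0005
  delta tool mm [ -0.3 -71.5 135.5] in-plane dist 0.1531 roll needed deg 36.69 rad 0.6404
TCP in frame h -102.428 135.5 -71.4 z -0.0073
```

View pics/w13.png

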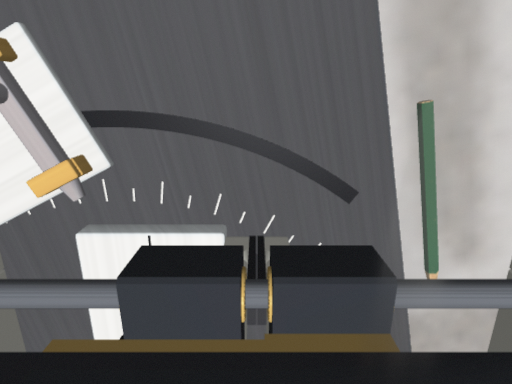

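```bash
python3 -m creep '{"jaw":[1,1,1,1,1,1,1,1,1,1],"translation":[[0,-0.0027,-0.0014],[0,-0.0055,-0.0028],[0,-0.0055,-0.0028],[0,-0.0055,-0.0028],[0,-0.0055,-0.0028],[0,-0.0055,-0.0028],[0,-0.0055,-0.0028],[0,-0.0055,-0.0028],[0,-0.0027,-0.0014],[0,-0.00135,-0.0007]],"roll":[-0.02,-0.04,-0.04,-0.04,-0.04,-0.04,-0.04,-0.04,-0.02,-0.01]}'
python3 - <<'E'
from h import *
todo(P,-.007,-166); where(-139.1+.97*57.3); wcap('w14.png')
E
```

```text
time_s: 16.15
tcp_pos: [0.5157, -0.1013, -0.0073]
eef_rot: [89.6, 90.0, -173.9]
contact_force: [-3.0, 0.2, 0.8]
gripper_width: 0.0006
t 16.15 tcp [ 0.5157 -0.1013 -0.0073] yawY -173.57 q [ 10.3  20.5 -32.5  -0.  -37.   -3.9] F [-3.   0.2  0.8] w 0.0006
  delta tool mm [ -0.3 -71.5 135.8] in-plane dist 0.1534 roll needed deg -7.57 rad -0.1321
TCP in frame h -83.519 135.7 -71.6 z -0.0073
```

View pics/w14.png

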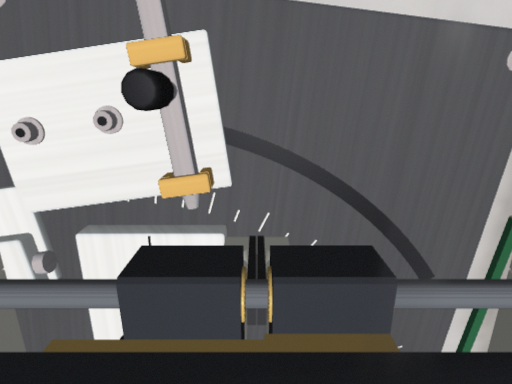

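```bash
python3 -m creep '{"jaw":[1,1,1,1,1,1,1,1,1,1],"translation":[[0,-0.0013,-0.0007],[0,-0.0014,-0.0007],[0,-0.0014,-0.0007],[0,-0.0014,-0.0007],[0,-0.0014,-0.0007],[0,-0.0014,-0.0007],[0,-0.0014,-0.0007],[0,-0.0014,-0.0007],[0,-0.0014,-0.0007],[0,-0.0014,-0.0007]],"roll":[-0.01,-0.01,-0.01,-0.01,-0.01,-0.01,-0.01,-0.01,-0.01,-0.01]}'
python3 - <<'E'
from h import *
todo(P,-.007,-166); where(-77.8); wcap('w15.png')
E
```

```text
time_s: 17.2
tcp_pos: [0.5309, -0.106, -0.0072]
eef_rot: [65.4, 90.0, 167.6]
contact_force: [-0.9, -0.0, -0.6]
gripper_width: 0.0005
t 17.2 tcp [ 0.5309 -0.106  -0.0072] yawY -167.81 q [  9.5  21.7 -30.5  -0.  -37.8   2.7] F [-0.9 -0.  -0.6] w 0.0005
  delta tool mm [ -0.2 -70.9 135.7] in-plane dist 0.1531 roll needed deg -1.81 rad -0.0315
TCP in frame h -77.8 135.7 -70.9 z -0.0072
```

View pics/w15.png

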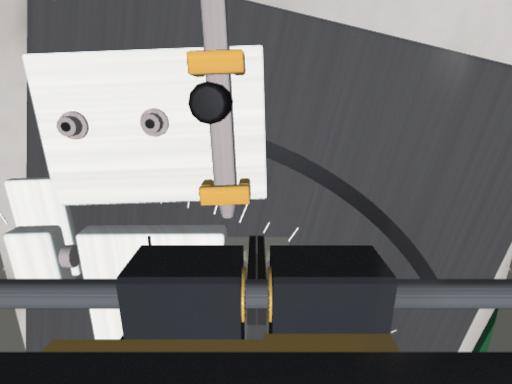

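```bash
python3 -m creep '{"jaw":[1,1,1,1,1,1,1,1,1,1],"translation":[[0,-0.0005,-0.0003],[0,-0.0005,-0.0003],[0,-0.0005,-0.0003],[0,-0.0005,-0.0003],[0,-0.0005,-0.0003],[0,-0.0005,-0.0003],[0,0,0],[0,0,0],[0,0,0],[0,0,0]],"roll":[-0.004,-0.004,-0.004,-0.004,-0.004,-0.004,0,0,0,0]}'
python3 - <<'E'
from h import *
todo(P,-.007,-166); where(-76.4); c=wcap('w16.png')
a=cv2.imread('pics/w16.png')[170:300,0:270]; cv2.imwrite('pics/w16z.png',cv2.resize(a,None,fx=2.9,fy=2.9,interpolation=cv2.INTER_CUBIC))
E
```

```text
time_s: 18.25
tcp_pos: [0.5342, -0.1071, -0.0071]
eef_rot: [-104.1, 90.0, -0.5]
contact_force: [-1.0, -0.5, -1.1]
gripper_width: 0.0005
t 18.25 tcp [ 0.5342 -0.1071 -0.0071] yawY -166.48 q [  9.3  21.9 -30.1   0.  -38.    4.2] F [-1.  -0.5 -1.1] w 0.0005
  delta tool mm [-1.000e-01 -7.100e+01  1.359e+02] in-plane dist 0.1533 roll needed deg -0.48 rad -0.0084
TCP in frame h -76.4 135.8 -71.2 z -0.0071
```

View pics/w16z.png

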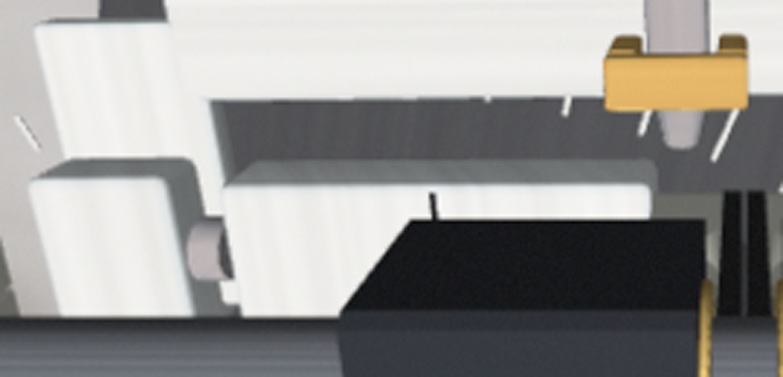

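```bash
python3 -m creep '{"jaw":[1,1,1,1,1,1,1,1,1,1],"translation":[[0,-0.0003,-0.0001],[0,-0.0003,-0.0001],[0,-0.0003,-0.0001],[0,-0.0003,-0.0001],[0,0,0],[0,0,0],[0,0,0],[0,0,0],[0,0,0],[0,0,0]],"roll":[-0.002,-0.002,-0.002,-0.002,0,0,0,0,0,0]}'
python3 - <<'E'
from h import *
todo(P,-.007,-166); where(-76); c=wcap('w17.png')
a=cv2.imread('pics/w17.png')[210:300,40:120]; cv2.imwrite('pics/w17z.png',cv2.resize(a,None,fx=6,fy=6,interpolation=cv2.INTER_CUBIC))
E
```

```text
time_s: 19.3
tcp_pos: [0.5354, -0.1072, -0.0071]
eef_rot: [-113.9, 90.0, -9.9]
contact_force: [-1.5, -1.8, 0.4]
gripper_width: 0.0004
t 19.3 tcp [ 0.5354 -0.1072 -0.0071] yawY -166.02 q [  9.2  22.  -29.9   0.  -38.1   4.7] F [-1.5 -1.8  0.4] w 0.0004
  delta tool mm [-1.000e-01 -7.100e+01  1.357e+02] in-plane dist 0.1531 roll needed deg -0.02 rad -0.0004
TCP in frame h -76 135.7 -71.0 z -0.0071
```

View pics/w17z.png

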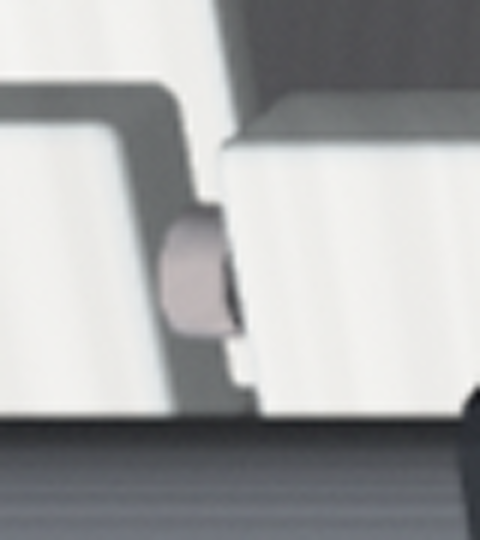

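```bash
python3 -m creep '{"jaw":[1,1,1,1,1,1,1,1,1,1],"translation":[[0,-0.0003,-0.0001],[0,-0.0003,-0.0001],[0,-0.0003,-0.0001],[0,0,0],[0,0,0],[0,0,0],[0,0,0],[0,0,0],[0,0,0],[0,0,0]],"roll":[-0.002,-0.002,-0.002,0,0,0,0,0,0,0]}'
python3 - <<'E'
from h import *
todo(P,-.007,-166); where(-75.7); c=wcap('w18.png')
a=cv2.imread('pics/w18.png')[210:300,40:120]; cv2.imwrite('pics/w18z.png',cv2.resize(a,None,fx=6,fy=6,interpolation=cv2.INTER_CUBIC))
E
```

```text
time_s: 20.35
tcp_pos: [0.5359, -0.1073, -0.0072]
eef_rot: [76.0, 90.0, -179.7]
contact_force: [-4.3, -1.0, 4.9]
gripper_width: 0.0003
t 20.35 tcp [ 0.5359 -0.1073 -0.0072] yawY -165.68 q [  9.2  22.1 -29.8  -0.  -38.1   5.1] F [-4.3 -1.   4.9] w 0.0003
  delta tool mm [ -0.2 -71.3 135.4] in-plane dist 0.1531 roll needed deg 0.32 rad 0.0055
TCP in frame h -75.7 135.4 -71.3 z -0.0072
```

View pics/w18z.png

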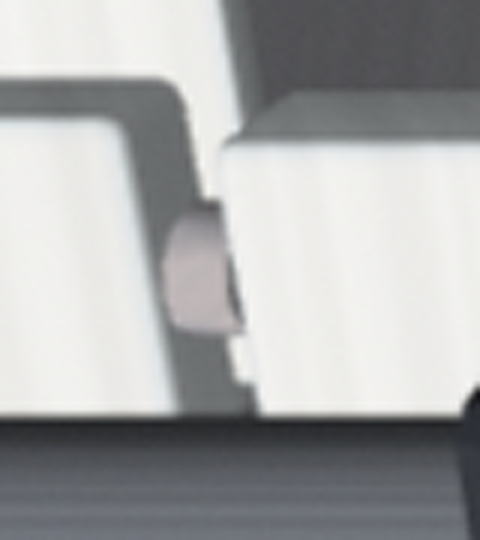

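```bash
python3 -m creep '{"jaw":[1,1,1,1,1,1,1,1,1,1],"translation":[[0,-0.0003,0],[0,-0.0003,0],[0,0,0],[0,0,0],[0,0,0],[0,0,0],[0,0,0],[0,0,0],[0,0,0],[0,0,0]],"roll":[0,0,0,0,0,0,0,0,0,0]}'
python3 - <<'E'
from h import *
todo(P,-.007,-166); where(-75.7); c=wcap('w19.png')
a=cv2.imread('pics/w19.png')[210:300,40:120]; cv2.imwrite('pics/w19z.png',cv2.resize(a,None,fx=6,fy=6,interpolation=cv2.INTER_CUBIC))
E
```

```text
time_s: 21.4
tcp_pos: [0.5359, -0.1072, -0.0072]
eef_rot: [80.2, 89.9, -175.5]
contact_force: [-5.6, -0.8, 3.7]
gripper_width: 0.0006
t 21.4 tcp [ 0.5359 -0.1072 -0.0072] yawY -165.69 q [  9.2  22.1 -29.8  -0.  -38.2   5.1] F [-5.6 -0.8  3.7] w 0.0006
  delta tool mm [ -0.3 -71.3 135.4] in-plane dist 0.153 roll needed deg 0.31 rad 0.0054
TCP in frame h -75.7 135.4 -71.3 z -0.0072
```

View pics/w19z.png

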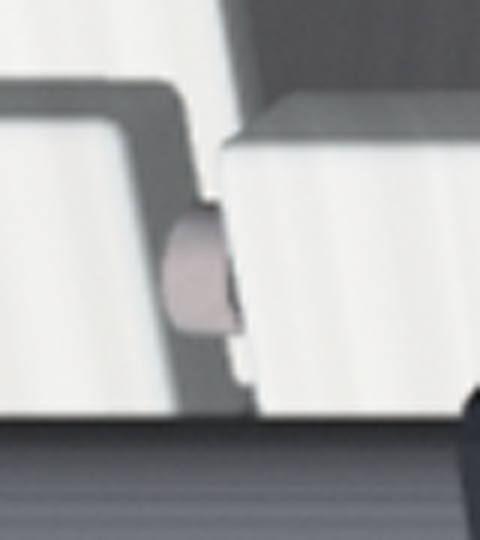

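```bash
python3 -m creep '{"jaw":[1,1,1,1,1,1,1,1,1,1],"translation":[[0,-0.0003,0],[0,-0.0003,0],[0,-0.0003,0],[0,-0.0003,0],[0,0,0],[0,0,0],[0,0,0],[0,0,0],[0,0,0],[0,0,0]],"roll":[0,0,0,0,0,0,0,0,0,0]}'
python3 - <<'E'
from h import *
todo(P,-.007,-166); where(-75.7)
E
```

```text
time_s: 22.45
tcp_pos: [0.5359, -0.1073, -0.0074]
eef_rot: [82.6, 89.8, -173.1]
contact_force: [-9.3, -0.9, 6.7]
gripper_width: 0.0006
t 22.45 tcp [ 0.5359 -0.1073 -0.0074] yawY -165.71 q [  9.2  22.2 -29.7  -0.  -38.3   5.1] F [-9.3 -0.9  6.7] w 0.0006
  delta tool mm [ -0.6 -71.3 135.5] in-plane dist 0.1531 roll needed deg 0.29 rad 0.0051
TCP in frame h -75.7 135.5 -71.3 z -0.0074
```

```bash
python3 -m creep '{"jaw":[1,1,1,1,1,1,1,1,1,1],"translation":[[0,0.001,0],[0,0.002,0],[0,0.003,0],[0,0.005,0],[0,0.004,0],[-0.005,0,0],[-0.02,0,0],[-0.02,0,0],[-0.02,0,0],[-0.025,0,0]],"roll":[0,0,0,0,0,0,0,0,0,0]}'
python3 - <<'E'
from h import *
todo(cw(238,-62,-76),.08,-166); where(-76);wcap('w20.png')
E
```

```text
time_s: 23.45
tcp_pos: [0.5233, -0.1105, 0.0837]
eef_rot: [77.8, 90.0, -177.9]
contact_force: [0.8, 0.4, -0.4]
gripper_width: 0.0008
t 23.45 tcp [ 0.5233 -0.1105  0.0837] yawY -165.68 q [  9.1  14.  -26.3  -0.  -49.7   5.2] F [ 0.8  0.4 -0.4] w 0.0008
  delta tool mm [   3.7  -21.  -102.2] in-plane dist 0.1043 roll needed deg 0.32 rad 0.0056
TCP in frame h -76 135.9 -83.6 z 0.0837
```

View pics/w20.png

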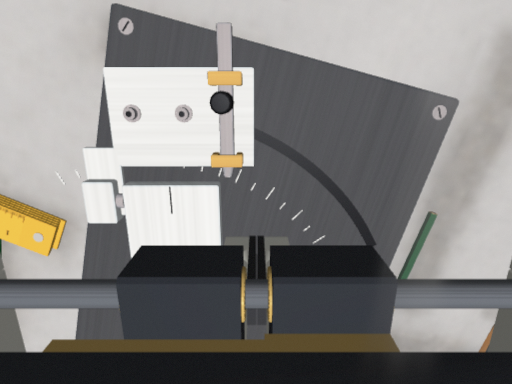

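```bash
python3 -m creep '{"jaw":[1,1,1,1,1,1,1,1,1,1],"translation":[[0,-0.004,-0.02],[0,-0.004,-0.02],[0,-0.004,-0.02],[0,-0.004,-0.02],[0,-0.005,-0.022],[0.01,0,0],[0.015,0,0],[0.015,0,0],[0.015,0,0],[0.006,0,0]],"roll":[0,0,0,0,0,0,0,0,0,0]}'
python3 - <<'E'
from h import *
todo(cw(238,-62,-76),.02,-166); where(-76);wcap('w21.png')
c=snap('scene','s21.png')
a=cv2.imread('pics/s21.png')[110:220,220:350]; cv2.imwrite('pics/s21z.png',cv2.resize(a,None,fx=5,fy=5,interpolation=cv2.INTER_CUBIC))
E
```

```text
time_s: 24.5
tcp_pos: [0.568, -0.2037, 0.0204]
eef_rot: [66.7, 89.9, 171.0]
contact_force: [-0.8, -0.2, -0.5]
gripper_width: 0.0004
t 24.5 tcp [ 0.568  -0.2037  0.0204] yawY -165.68 q [ -1.2  24.1 -21.   -0.  -45.   15.5] F [-0.8 -0.2 -0.5] w 0.0004
  delta tool mm [ 0.4 -0.8 -0.8] in-plane dist 0.0011 roll needed deg 0.32 rad 0.0055
TCP in frame h -76 237.2 -62.8 z 0.0204
```

View pics/w21.png

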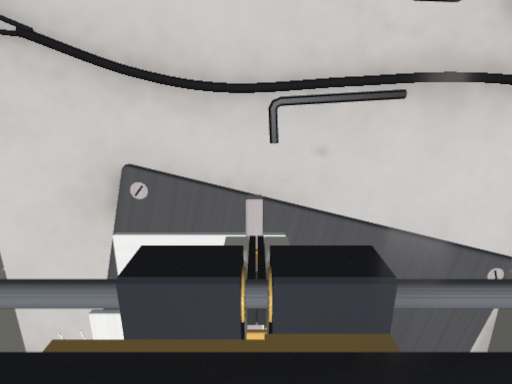

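View pics/s21z.png

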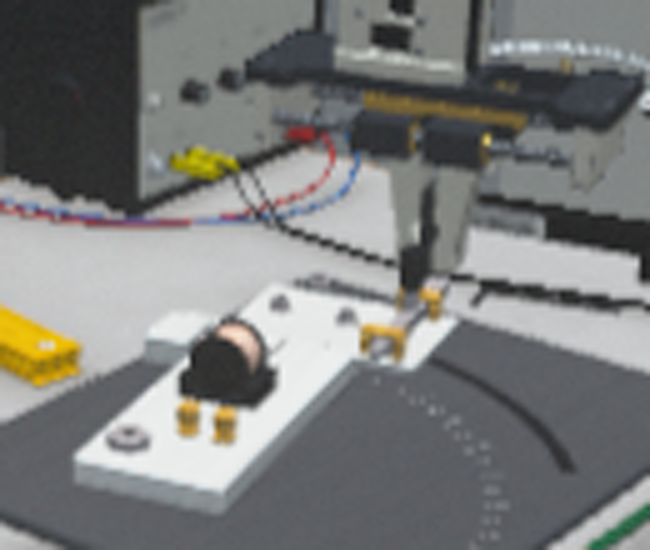

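```bash
python3 -m creep '{"jaw":[1,1,1,1,1,1,1,1,1,1],"translation":[[0,0,0.002],[0,0,0.003],[0,0,0.003],[0,0,0.003],[0,0,0.003],[0,0,0.003],[0,0,0.003],[0,0,0.003],[0,0,0.003],[0,0,0.001]],"roll":[0,0,0,0,0,0,0,0,0,0]}'
python3 - <<'E'
from h import *
todo(cw(204,-62,-76),.02,-166); where(-76);wcap('w22.png')
c=snap('scene','s22.png')
a=cv2.imread('pics/s22.png')[110:220,220:350]; cv2.imwrite('pics/s22z.png',cv2.resize(a,None,fx=5,fy=5,interpolation=cv2.INTER_CUBIC))
E
```

```text
time_s: 25.6
tcp_pos: [0.5627, -0.1776, 0.022]
eef_rot: [-102.6, 90.0, 1.7]
contact_force: [1.7, -1.9, 0.2]
gripper_width: 0.0004
t 25.6 tcp [ 0.5627 -0.1776  0.022 ] yawY -165.66 q [  1.4  22.9 -22.8  -0.  -44.2  12.9] F [ 1.7 -1.9  0.2] w 0.0004
  delta tool mm [2.  0.3 6.6] in-plane dist 0.0066 roll needed deg 0.34 rad 0.0059
TCP in frame h -76 210.6 -61.6 z 0.022
```

View pics/w22.png

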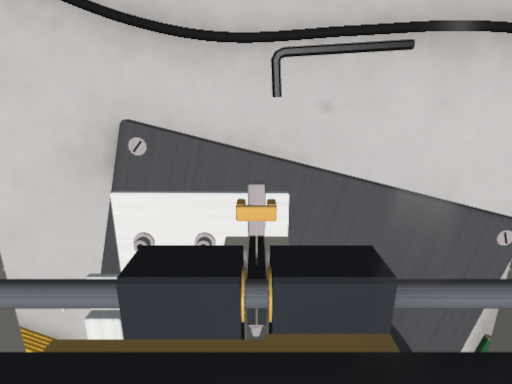

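View pics/s22z.png

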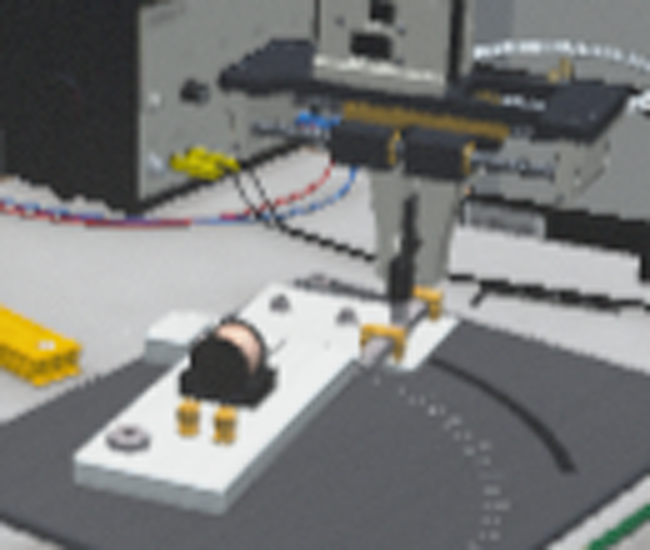

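```bash
python3 -m creep '{"jaw":[1,1,1,1,1,1,1,1,1,1],"translation":[[0,0,0.001],[0,0,0.001],[0,0,0.001],[0,0,0.001],[0,0,0.001],[0,0,0.001],[0,0,0],[0,0,0],[0,0,0],[0,0,0]],"roll":[0,0,0,0,0,0,0,0,0,0]}'
python3 - <<'E'
from h import *
todo(cw(204,-62,-76),.02,-166); where(-76)
E
```

```text
time_s: 26.7
tcp_pos: [0.5608, -0.1721, 0.0218]
eef_rot: [47.4, 90.0, 151.8]
contact_force: [1.7, -0.2, 0.1]
gripper_width: 0.0005
t 26.7 tcp [ 0.5608 -0.1721  0.0218] yawY -165.68 q [  2.   22.7 -23.3  -0.  -44.1  12.3] F [ 1.7 -0.2  0.1] w 0.0005
  delta tool mm [ 1.8 -0.1  0.8] in-plane dist 0.0008 roll needed deg 0.32 rad 0.0056
TCP in frame h -76 204.8 -62.1 z 0.0218
```

```bash
python3 -m creep '{"jaw":[1,1,1,1,1,1,1,1,1,1],"translation":[[0,0,0.0005],[0,0,0.0005],[0,0,0.0005],[0,0,0.0005],[0,0,0],[0,0,0],[0,0,0],[0,0,0],[0,0,0],[0,0,0]],"roll":[0,0,0,0,0,0,0,0,0,0]}'
python3 - <<'E'
from h import *
todo(cw(204,-62,-76),.02,-166); where(-76)
E
```

```text
time_s: 27.7
tcp_pos: [0.5605, -0.1706, 0.0219]
eef_rot: [176.8, 90.0, -78.9]
contact_force: [2.1, -4.7, -0.2]
gripper_width: 0.0003
t 27.7 tcp [ 0.5605 -0.1706  0.0219] yawY -165.68 q [  2.2  22.6 -23.4   0.  -44.   12.1] F [ 2.1 -4.7 -0.2] w 0.0003
  delta tool mm [ 1.9 -0.  -0.7] in-plane dist 0.0007 roll needed deg 0.32 rad 0.0057
TCP in frame h -76 203.3 -62.0 z 0.0219
```

```bash
python3 -m creep '{"jaw":[1,1,1,1,1,1,1,1,1,1],"translation":[[0,0,0.0005],[0,0,0.0005],[0,0,0.0005],[0,0,0.0005],[0,0,0],[0,0,0],[0,0,0],[0,0,0],[0,0,0],[0,0,0]],"roll":[0,0,0,0,0,0,0,0,0,0]}'
python3 - <<'E'
from h import *
todo(cw(204,-62,-76),.02,-166); where(-76)
E
```

```text
time_s: 28.7
tcp_pos: [0.5604, -0.1703, 0.022]
eef_rot: [-177.9, 89.9, -73.6]
contact_force: [4.1, -14.4, -3.3]
gripper_width: -0.0
t 28.7 tcp [ 0.5604 -0.1703  0.022 ] yawY -165.67 q [  2.3  22.6 -23.5   0.2 -43.9  11.9] F [  4.1 -14.4  -3.3] w -0.0
  delta tool mm [ 2.   0.  -1.1] in-plane dist 0.0011 roll needed deg 0.33 rad 0.0058
TCP in frame h -76 202.9 -62.0 z 0.022
```

The bolt has hit its end stop: the force rose to 15 N with no further motion. I'll back off, rise clear and check.

```bash
python3 -m creep '{"jaw":[1,1,1,1,1,1,1,1,1,1],"translation":[[0,0,-0.002],[0,0,-0.004],[0,0,-0.006],[-0.005,0,0],[-0.02,0,0],[-0.025,0,0],[-0.025,0,0],[-0.025,0,0],[-0.02,0,-0.01],[0,0,0]],"roll":[0,0,0,0,0,0,0,0,0,0]}'
python3 - <<'E'
from h import *
todo(cw(204,-62,-76),.02,-166); c=wcap('w25.png')
for n,x,y,z in(('knobtop',186,-62,60),('nose',131,-62,21),('pushcorner',150,-55,24),('lead',150,20,24)): print(n,proj(c,[*cw(x,y,-75.8),z/1000]).round(1))
c=snap('scene','s25.png')
a=cv2.imread('pics/s25.png')[130:220,220:350]; cv2.imwrite('pics/s25z.png',cv2.resize(a,None,fx=5,fy=5,interpolation=cv2.INTER_CUBIC))
E
```

```text
time_s: 29.7
tcp_pos: [0.5672, -0.1903, 0.1455]
eef_rot: [-112.8, 89.7, -8.5]
contact_force: [1.0, 0.0, 0.6]
gripper_width: 0.0003
t 29.7 tcp [ 0.5672 -0.1903  0.1455] yawY -165.66 q [  0.2  15.8 -14.4   0.1 -59.4  14.1] F [1.  0.  0.6] w 0.0003
  delta tool mm [125.4   2.2  20.2] in-plane dist 0.0204 roll needed deg 0.34 rad 0.006
knobtop [258.  235.1]
nose [257.8 267.8]
pushcorner [251.  252.8]
lead [178.1 252.5]
```

View pics/w25.png

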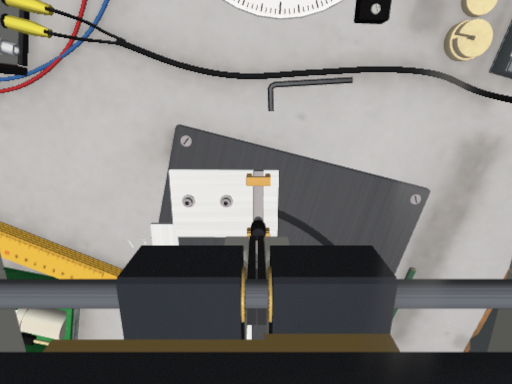

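View pics/s25z.png

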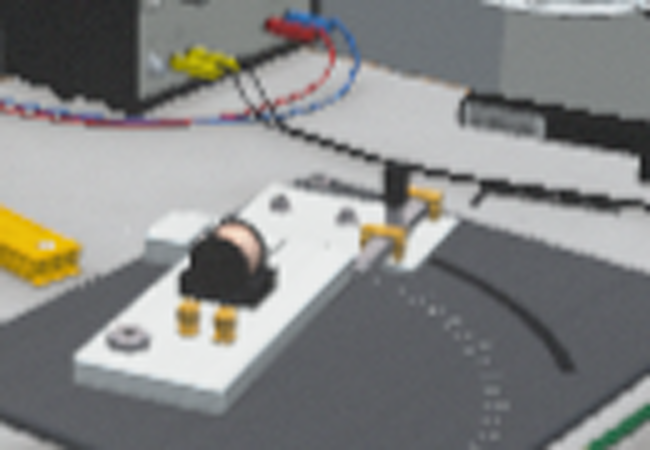

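```bash
python3 -m creep '{"jaw":[1,1,1,1,1,1,1,1,1,1],"translation":[[-0.01,0.01,0.01],[0,0.01,0.02],[0,0.01,0.02],[0,0.01,0.02],[0,0.01,0.02],[0,0.01,0.01],[0,0,0],[0,0,0],[0,0,0],[0,0,0]],"roll":[0,0,0,0,0,0,0,0,0,0]}'
python3 - <<'E'
from h import *
todo(cw(204,-62,-76),.02,-166); c=wcap('w26.png')
for n,x,y,z in(('knobtop',186,-62,60),('nose',131,-62,21),('pushcorner',150,-55,24),('lead',150,20,24)): print(n,proj(c,[*cw(x,y,-75.8),z/1000]).round(1))
a=cv2.imread('pics/w26.png')[60:260,50:270]; cv2.imwrite('pics/w26z.png',cv2.resize(a,None,fx=3,fy=3,interpolation=cv2.INTER_CUBIC))
E
```

```text
time_s: 30.8
tcp_pos: [0.4829, -0.1079, 0.1516]
eef_rot: [95.7, 90.0, -160.0]
contact_force: [0.2, -0.8, -0.8]
gripper_width: 0.0002
t 30.8 tcp [ 0.4829 -0.1079  0.1516] yawY -165.71 q [ 10.2   6.1 -26.1   0.  -57.9   4.1] F [ 0.2 -0.8 -0.8] w 0.0002
  delta tool mm [131.6 -59.8 -80.6] in-plane dist 0.1004 roll needed deg 0.29 rad 0.0051
knobtop [182.1 118.2]
nose [194.5 173. ]
pushcorner [185.5 154.3]
lead [106.7 154.2]
```

View pics/w26z.png

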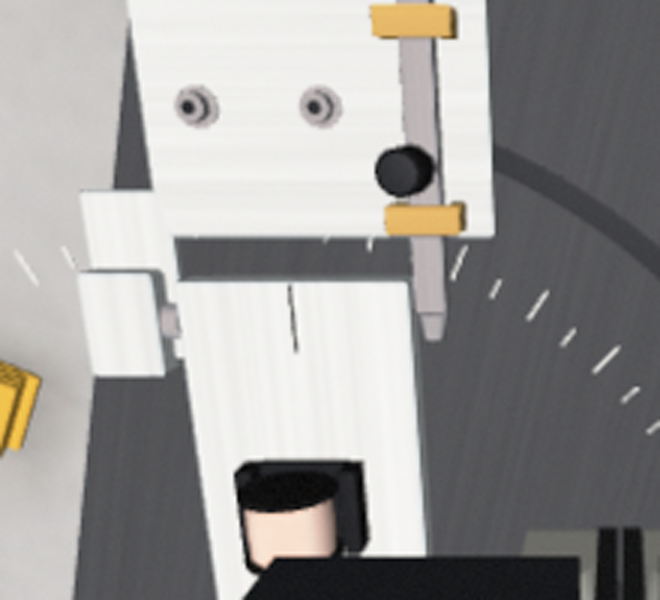

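```bash
python3 - <<'E'
from h import *
print(close_job())
E
```

```text
the job is handed in; nothing more can be done
None
```

The plate is set to its bearing and bolted there, and I handed the job in at about 31 s of the 58 s allowed.

**What I did:** I drew the bolt back about 26 mm. I then pushed the plate by its free end, round the pin, through about 63° to a heading of about −75.7°. The last few millimetres were at roughly 5 mm/s or slower. I pushed the bolt home with closed fingers and drew the arm clear.

**Last checks:**
- **Plate on the stop:** the push force rose to about 9 N with no further movement, and the pictures show the edge at the button. The arm did not touch the coil.
- **Bolt home:** it reached its end stop at about 15 N. Afterwards the nose and plate corner were within about 1 mm of the home position in the wrist picture, and the knob within about 3 px (1–2 mm).
- **Other things:** the hex key looks undisturbed in the late pictures, and I never moved near the pencil or eraser. I did not measure any of them again.

**What failed or disagreed:**
- **First pinch missed:** the fingers closed in the air just above the knob and moved nothing. They end about 21 mm short of the reported TCP, against the description; two camera views agreed on this, and I allowed for it from then on.
- **Small upward force:** about 4 N showed during the drawing of the bolt, and up to about 7 N at the stop. I did not find the cause of either.

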